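Stand the data logger up on its heavy end to drain

ROBOT

A 7-joint arm with a two-finger parallel gripper is mounted at the origin on the work surface; the furniture and walls round the work are solid. World frame = base frame: x ahead of the robot, y to its left, z up, the work surface at z = 0. Lengths are in m, angles in rad, forces in N, time in s.
With the tool pointing down it reaches from about 0.4 to 0.85 m from the base axis. Payload 4.5 kg.
Tool frame: the origin (TCP) lies midway between the tips of the shut fingers; the grasp point (between the pads) lies 19 mm behind it; z points along the fingers, y is the line along which they close (so a half turn about z gives the same grasp; the last joint's range is limited). The gripper opens to 88 mm and grips with 3 to 60 N. Pads are 18 mm wide; open, the fingers measure 123 mm over their backs; the gripper's body (75 mm by 187 mm) begins 45 mm behind the grasp point.
Start: joints at [-1.215, 0.689, -0.195, 1.565, 0.157, 0.902, -0.215], TCP at [0.198, 0.593, 0.239] pointing down, gripper open.
Joint ranges: [-3.01, 3.01], [-0.46, 2.08], [-1.47, 1.51], [0.13, 2.56], [-1, 4.14], [0.04, 2.09], [-2.66, 2.66]. Speed limits (rad/s): [2.57, 2.57, 3.14, 3.14, 3.14, 3.14, 3.14].

INTERFACE

Orientations are given as a unit quaternion [w, x, y, z].
In Python, from workcell import r, snapshot, camera_params, spotter gives the robot as it stands.
- The arm moves only by the tool arm_command, never from a script. Its argument "steps" is one flat list of numbers, 5 for each row, row after row: the closure, from 0 (fully open) to 1 (shut), then the shift along the tool's x, y, z in cm, then the turn about the tool's z in degrees. In form: [gripper, tx, ty, tz, yaw, gripper, tx, ty, tz, yaw, ...]. A call has 1 to 10 rows; each row is the pose to reach, as a shift and turn from the pose commanded when the call began, along the tool's axes at that moment; what a row does not reach only later rows make up. A row lasts 1/10 s, in which the tool goes at most 50 mm and 8.59 degrees, less where a joint would pass 70% of its speed; a pose out of reach is approached as far as the arm can. A call with a gripper value outside its range is refused whole. The fingers move at their own pace and stop on an object; "grip_force" is the grip in N (left out, the last holds). Time passes only in rows, so rows that repeat a pose let the fingers close. It gives the time, the measured TCP pose, the force, the opening and the grip force at its end, in the units of the state.
- r.read_state(): the state, without advancing time (a new reading comes with each control period).
- snapshot(name): name is "scene" or "top"; returns the picture (480x640x3 uint8, red, green, blue); there is no depth.
- camera_params(name): a dict with "vfov" (degrees; the focal length in pixels is half the picture's height over the tangent of half this angle, whatever the lens; pixels are square), "cx", "cy" (the principal point, pixels), "R" (3x3) and "t" (3): a world point X has camera coordinates R X + t. Camera axes: x right, y down, z forward; pixel columns grow to the right and rows downward; lengths in m; the calibration is good to about 2 mm. A picture is of the moment at which its call begins. camera_params takes no time and is no camera call.
- r.finish_job(): hands the job in; it is judged then, once.
Trained networks look in the newest picture that a camera, given by its name, has taken for a name from the list of things; names that differ only in an ending like _2 or _b are one class to them, and where a whole thing is asked for, a point or a joint stands for the part that bears it (a point fixed in the world has none). Each returns a list of dicts, best first, with "conf" (0 to 1); they miss things now and then, are a little off and sometimes report something else, mostly with a low value. They report only what shows in the picture. A call takes as long as a camera call.
- spotter.boxes_of(camera, thing): "extent" ([left, top, right, bottom] in pixels, round what is visible of it).
The state is a dict: "time": time; "q": joint angles; "qvel": joint speeds; "tau": joint torques, N m; "tcp_pos": TCP position; "eef_rot": TCP orientation; "force": force on the tool from outside, world axes, zero at the start; "moment": the same for the moment, N m; "opening": finger opening in m; "grasp_force": force on a finger pad.
Only numpy, scipy, OpenCV 4.12 (cv2) and the standard library are available. Lean on these libraries where they do the work, as an engineer would, in place of code of your own. Each camera call takes 0.05 s, during which the arm holds its last target. There are 200 camera calls.

TASK

The white data logger in the cradle looks the same at both ends, but one end is loaded with its battery. Lift it well clear of the cradle, feel or watch which end hangs heavy, and lay it flat on the open bench in front of the robot and let go; then take it again, stand it upright on its heavy end on the sloping rubber face of the drain stand, square to the slope with its whole foot on the rubber, and leave it standing there by itself. Do not knock over or push away the dropper bottle, the beaker or the amber vial.

Things in the scene. Friction and masses are not known exactly. Their poses are not given: they have to be found in the camera images.
- logger_center (a point): centre (half-way up) of the loose data logger: a closed square tube 130 mm long (x) and 36 x 36 mm across (y, z), white with black caps and an orange middle band. About 0.3 kg; centre of mass about 29 mm from the middle, towards +x or -x at random, unseen. Held softly by the middle it tips heavy end down; held firmly it loads the wrist with 0.08 to 0.1 N m. Starts level, 48 mm up
- logger: the same data logger; origin at the middle of its underside as it lies in the cradle, axes as for its centre, z up
- cradle: fixed cradle, base 190 x 66 x 8 mm, origin at the middle of its underside; the logger lies along its x. Saddles 14 mm long at x = +-45 mm hold the logger's underside 30 mm above the bench between side lips 12 mm high, outside at y = +-28 mm; end stops 8 mm thick and 64 mm high at x = +-73 mm. Between the saddles the logger's sides are free for fingers
- slope (a point): middle of the fixed drain stand's flat black rubber face, 55 mm above the bench; 120 mm (x) by 110 mm (y), tilted 17 degrees, with thin grey lines down it. z: outward normal; x: straight down the slope, roughly away from the robot. White base tray 156 x 140 x 14 mm. The logger stands here on its heavy end but topples on its light end
- dropper_center (a point): middle of the amber dropper bottle, a loose bystander 33 mm wide and 102 mm tall, standing upright
- beaker_center (a point): middle of the empty glass beaker, a loose bystander 77 mm wide and 94 mm tall, standing upright
- vial_center (a point): middle of the amber vial with black cap, a loose bystander 23 mm wide and 57 mm tall, standing upright

How it is judged:
By the outcome, as a careful person would: the job done as asked, in the order asked, and still so for the second after the job is handed in, with the robot touching nothing.
It also fails if it takes over 54 s, if anything falls off the work surface, if the arm or the gripper's body presses on something with over 40 N, if the wrist force passes 120 N, or if a joint passes its speed limit or range.

## Working session

There is one attempt and no reset: what is moved stays moved. The work goes in short steps, Python scripts to look and compute and a tool call to move; the robot and the scene stay as the last step left them, time stands still between calls to the robot, and variables do not carry over. Pictures are saved under pics/ and viewed, at most 10 in all, crops included, and the job is handed in when it is done.

Besides the shell and the picture viewer there is one more tool, called after "Call:" as name(argument=value, ...) on one line, values as JSON. arm_command: Moves the arm, as the interface text tells. Its arguments: {"type":"object","properties":{"steps":{"type":"array","items":{"type":"number"}},"grip_force":{"type":"number"}},"required":["steps"]}

```bash
mkdir -p pics; ls; cat > h.py <<'E'
import numpy as np, cv2
from workcell import r, snapshot, camera_params, spotter
def K(n):
    p=camera_params(n); f=240/np.tan(np.radians(p['vfov'])/2)
    return f,p['cx'],p['cy'],np.array(p['R']),np.array(p['t'])
def proj(n,X):
    f,cx,cy,R,t=K(n); c=np.atleast_2d(X)@R.T+t
    return np.c_[cx+f*c[:,0]/c[:,2],cy+f*c[:,1]/c[:,2]]
def onz(n,u,v,z):
    f,cx,cy,R,t=K(n); d=R.T@np.array([(u-cx)/f,(v-cy)/f,1]); o=-R.T@t
    return o+d*(z-o[2])/d[2]
E
python3 - <<'E'
from h import *
np.set_printoptions(precision=3,suppress=True)
for n in("scene","top"):
    im=snapshot(n); cv2.imwrite(f"pics/{n}0.png",im[:,:,::-1])
    f,cx,cy,R,t=K(n); print(n,f,cx,cy,"pos",-R.T@t, camera_params(n).keys()); print(R)
    for th in("logger","cradle","slope","dropper_center","beaker_center","vial_center"):
        for d in spotter.boxes_of(n,th)[:2]: print(th,np.round(d['extent']),round(d['conf'],2))
print(r.read_state())
E
```

```text
pics
scene 545.9666317232483 322.1283856077182 231.37589678143792 pos [-0.093  0.522  0.461] dict_keys(['vfov', 'cx', 'cy', 'R', 't'])
[[-0.686 -0.728  0.009]
 [-0.32   0.29  -0.902]
 [ 0.654 -0.621 -0.432]]
logger [168. 235. 249. 284.] 0.97
cradle [150. 233. 272. 313.] 0.92
slope [259. 206. 371. 264.] 0.77
slope [152. 233. 272. 313.] 0.51
dropper_center [204. 293. 235. 364.] 0.64
beaker_center [415. 198. 460. 260.] 0.86
vial_center [258. 340. 276. 387.] 0.87
top 434.42869156191506 319.8410025115532 238.68769982155217 pos [0.298 0.005 0.903] dict_keys(['vfov', 'cx', 'cy', 'R', 't'])
[[-0.005 -1.    -0.005]
 [-0.983  0.006 -0.185]
 [ 0.185  0.004 -0.983]]
logger [227. 172. 295. 194.] 0.8
slope [340. 145. 409. 219.] 0.76
dropper_center [206. 251. 225. 270.] 0.78
beaker_center [420. 243. 469. 282.] 0.7
beaker_center [204. 249. 226. 272.] 0.55
vial_center [217. 297. 231. 308.] 0.47
{'time': 0.7, 'q': array([-1.215,  0.689, -0.195,  1.565,  0.157,  0.902, -0.215]), 'qvel': array([-0.001,  0.   , -0.   , -0.   ,  0.001, -0.001, -0.001]), 'tau': array([ -0.001, -52.736,  -1.267, -15.371,  -0.052,  -0.   ,   0.   ]), 'tcp_pos': array([0.198, 0.593, 0.239]), 'eef_rot': array([-0.   ,  0.16 ,  0.987,  0.   ]), 'force': array([ 0.112,  0.038, -0.309]), 'moment': array([0.016, 0.011, 0.003]), 'grasp_force': 0.0, 'opening': 0.0881662006296257}
```

View pics/scene0.png

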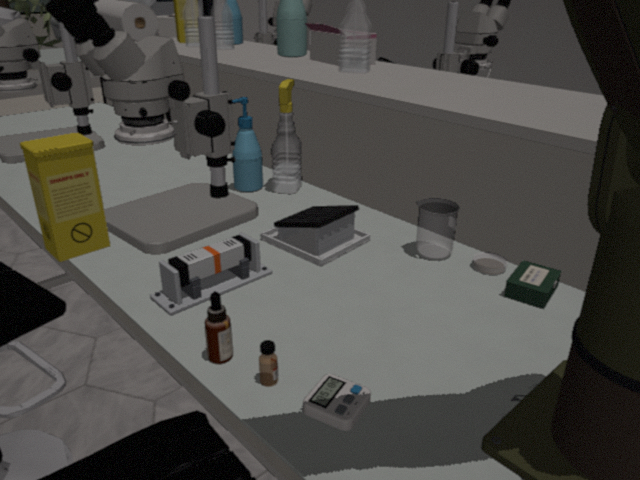

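View pics/top0.png

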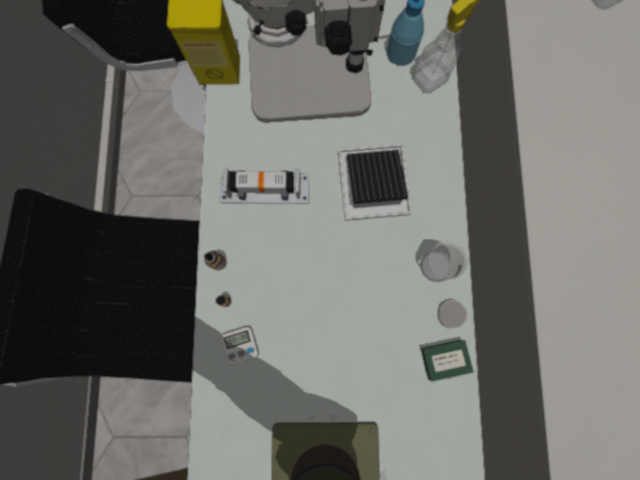

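The top view shows the logger at about (261,182), the drain stand at (376,182), the beaker at (441,262), the dropper at (214,260) and the vial at (224,300). I'll zoom in for corners.

```bash
python3 - <<'E'
from h import *
a=cv2.imread("pics/top0.png")[135:230,210:420]; b=cv2.imread("pics/scene0.png")[195:320,145:375]
a=cv2.resize(a,None,fx=3.4,fy=3.4,interpolation=2)[:,:714]; b=cv2.resize(b,(690,270),interpolation=2) if 0 else cv2.resize(b,None,fx=2.1,fy=2.1,interpolation=2)
h=np.zeros((a.shape[0]+b.shape[0],714,3),np.uint8); h[:a.shape[0],:a.shape[1]]=a; h[a.shape[0]:,:b.shape[1]]=b
print(a.shape,h.shape); cv2.imwrite("pics/c.png",h)
np.set_printoptions(precision=3,suppress=True)
print("logger",onz("top",227,183,.06),onz("top",295,183,.06),onz("top",261,182,.066))
print("slope",onz("top",376,180,.055),"dropper top",onz("top",213,258,.1),"beaker",onz("top",441,262,.047),"vial",onz("top",223,300,.05))
print("scene: dropper",onz("scene",219,360,.0),"vial",onz("scene",268,383,0),"beaker",onz("scene",435,256,0))
E
```

```text
(323, 714, 3) (585, 714, 3)
logger [0.572 0.196 0.06 ] [0.571 0.058 0.06 ] [0.572 0.126 0.066]
slope [ 0.578 -0.107  0.055] dropper top [0.414 0.208 0.1  ] beaker [ 0.411 -0.232  0.047] vial [0.338 0.198 0.05 ]
scene: dropper [ 0.413  0.225 -0.   ] vial [ 0.335  0.206 -0.   ] beaker [ 0.395 -0.222  0.   ]
```

View pics/c.png

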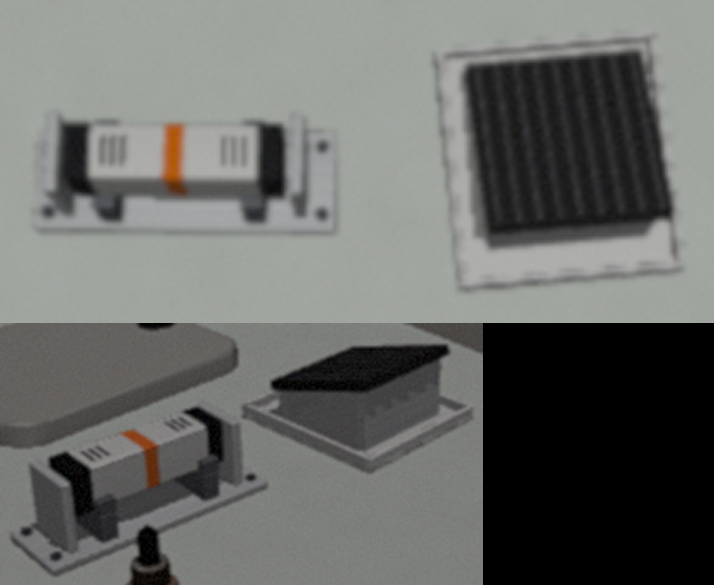

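```bash
python3 - <<'E'
from h import *
from scipy.optimize import least_squares
np.set_printoptions(precision=3,suppress=True)
T=lambda u,v:(210+u/3.4,135+v/3.4); S=lambda u,v:(145+u/2.1,195+(v-323)/2.1)
def fit(pts,x0):
    def res(p):
        c,s=np.cos(p[2]),np.sin(p[2]); o=[]
        for n,uv,X in pts:
            W=[p[0]+c*X[0]-s*X[1],p[1]+s*X[0]+c*X[1],X[2]]; o+=list(proj(n,W)[0]-uv)
        return o
    q=least_squares(res,x0,loss='soft_l1'); print(q.x,np.degrees(q.x[2]),"res",np.round(res(q.x),1))
# cradle: local x ~ world -y, local y ~ world +x
a,b=.095,.033
cr=[("top",T(33,232),(-a,-b,0)),("top",T(335,230),(a,-b,0)),("top",T(338,130),(a,b,.008)),
 ("top",T(174,123),(0,.018,.066)),("scene",S(57,575),(-a,-b,0)),("scene",S(267,485),(a,-b,.004)),("scene",S(12,535),(-a,b,.004))]
fit(cr,[.57,.126,-1.57])
a,b=.078,.07
# tray; local x ~ +x away, y left
tr=[("top",T(436,53),(a,b,.014)),("top",T(652,38),(a,-b,.014)),("top",T(680,268),(-a,-b,.014)),("top",T(460,290),(-a,b,.014)),
("scene",S(243,410),(a,b,.007)),("scene",S(370,470),(-a,b,.0)),("scene",S(472,410),(-a,-b,.007))]
fit(tr,[.578,-.107,0])
c,s=np.cos(np.radians(17)),np.sin(np.radians(17)); a,b=.06,.055
fc=[("top",T(u,v),(x*c,y,.055-x*s)) for u,v,x,y in((466,67,a,b),(640,52,a,-b),(671,210,-a,-b),(488,225,-a,b))]
fit(fc,[.578,-.107,0])
print("bin",onz("top",215,83,0),"mic",onz("top",312,120,.02))
E
```

```text
[ 0.578  0.126 -1.574] -90.20501131922933 res [ 1.2  0.7  0.8  1.  -0.1 -0.1  0.3 -0.4 -1.   1.   0.4 -1.5 -1.2 -0.1]
[ 0.588 -0.108  0.084] 4.8386389229528115 res [-0.5 -0.3  0.2 -1.5  1.2  0.5 -0.4 -0.1 -0.7 -0.5  0.2  1.6  1.1  0.3]
[ 0.589 -0.108  0.078] 4.455797405804281 res [-0.6 -0.9  0.3 -0.7  1.   0.6 -0.6  0.7]
bin [0.829 0.245 0.   ] mic [0.727 0.024 0.02 ]
```

Call:
arm_command(steps=[0,-50.8,-32.3,0,71.6,0,-50.8,-32.3,0,71.6,0,-50.8,-32.3,0,71.6,0,-50.8,-32.3,0,71.6,0,-50.8,-32.3,0,71.6,0,-50.8,-32.3,0,71.6,0,-50.8,-32.3,0,71.6,0,-50.8,-32.3,0,71.6,0,-50.8,-32.3,0,71.6,0,-50.8,-32.3,0,71.6], grip_force=40)

```text
time: 1.7
tcp_pos: [0.5142, 0.2036, 0.239]
eef_rot: [0.0, 0.708, 0.707, 0.0]
force: [0.0, 1.0, -0.7]
opening: 0.0885
grasp_force: 0.0
```

Call:
arm_command(steps=[0,-7.8,6.4,0,0,0,-7.8,6.4,4,0,0,-7.8,6.4,8,0,0,-7.8,6.4,11,0,0,-7.8,6.4,11,0,0,-7.8,6.4,11,0])

```text
time: 2.3
tcp_pos: [0.5771, 0.1275, 0.1291]
eef_rot: [-0.0, 0.707, 0.707, 0.0]
force: [-0.1, -0.3, -0.7]
opening: 0.0882
grasp_force: 0.0
```

```bash
python3 - <<'E'
from h import *
print(r.read_state()['tcp_pos'])
a=snapshot("top")[120:240,190:350]; b=snapshot("scene")[120:320,120:400]
h=np.vstack([cv2.resize(a,(400,300)),cv2.resize(b,(400,286))]); cv2.imwrite("pics/d.png",h[:,:,::-1])
E
```

```text
[0.57712714 0.12749581 0.1291072 ]
```

View pics/d.png

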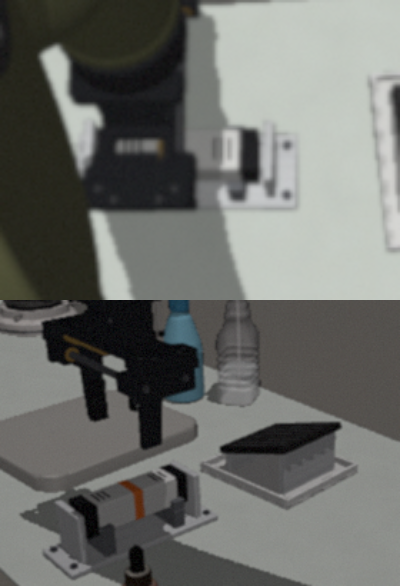

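The gripper sits over the orange band and both fingers are clear of it, so I'm descending.

Call:
arm_command(steps=[0,0.1,0,4,0,0,0.1,0,8,0,0,0.1,0,9.9,0,0,0.1,0,9.9,0,1,0.1,0,9.9,0,1,0.1,0,9.9,0,1,0.1,0,9.9,0,1,0.1,0,9.9,0,1,0.1,0,9.9,0,1,0.1,0,9.9,0], grip_force=40)

```text
time: 3.4
tcp_pos: [0.5771, 0.128, 0.03]
eef_rot: [0.0, 0.707, 0.707, 0.0]
force: [0.5, -0.6, 0.2]
opening: 0.042
grasp_force: 0.0
```

```bash
python3 - <<'E'
from h import *
s=r.read_state(); print({k:s[k] for k in('time','tcp_pos','force','moment','opening','grasp_force')})
E
```

```text
{'time': 3.4, 'tcp_pos': array([0.57713852, 0.12798849, 0.02997524]), 'force': array([ 0.5275128 , -0.59007699,  0.23570231]), 'moment': array([-0.10998622,  0.10797861,  0.00937169]), 'opening': 0.042010276890444946, 'grasp_force': 0.0}
```

Call:
arm_command(steps=[1,0,0,0,0,1,0,0,0,0,1,0,0,0,0,1,0,0,-2,0,1,0,0,-6,0,1,0,0,-10,0,1,0,0,-13,0,1,0,0,-13,0,1,0,0,-13,0,1,0,0,-13,0])

```text
time: 4.4
tcp_pos: [0.5754, 0.1278, 0.1579]
eef_rot: [-0.001, 0.707, 0.707, -0.002]
force: [0.0, -1.0, -2.8]
opening: 0.0358
grasp_force: 40.0
```

```bash
python3 - <<'E'
from h import *
s=r.read_state(); print({k:s[k] for k in('time','tcp_pos','force','moment','opening','grasp_force')})
a=snapshot("top")[120:240,190:350]; b=snapshot("scene")[60:320,120:400]
h=np.vstack([cv2.resize(a,(400,300)),cv2.resize(b,(323,300))]) if 0 else np.hstack([cv2.resize(a,(400,300)),cv2.resize(b,(323,300))]); cv2.imwrite("pics/e.png",h[:,:,::-1])
E
```

```text
{'time': 4.4, 'tcp_pos': array([0.57539501, 0.12776973, 0.15787504]), 'force': array([ 0.00999093, -1.04960231, -2.76864654]), 'moment': array([0.01440916, 0.08214505, 0.0385683 ]), 'opening': 0.035846909106508895, 'grasp_force': 39.99937020242214}
```

View pics/e.png

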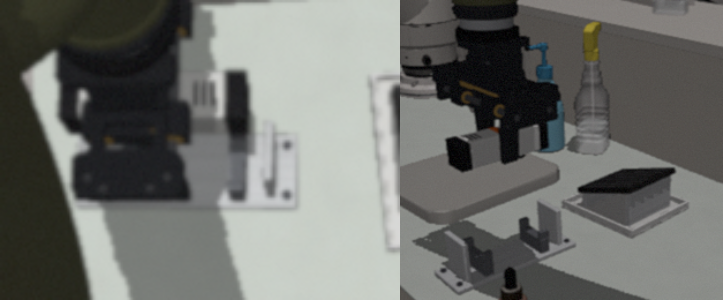

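Call:
arm_command(steps=[1,0,0,0,0,1,0,0,0,0,1,0,0,0,0,1,0,0,0,0])

```text
time: 4.9
tcp_pos: [0.577, 0.1279, 0.1596]
eef_rot: [-0.0, 0.707, 0.707, -0.0]
force: [-0.1, -0.2, -3.0]
opening: 0.0358
grasp_force: 40.0
```

```bash
python3 - <<'E'
from h import *
np.set_printoptions(precision=3,suppress=True)
for i in range(8):
    s=r.read_state(); print(s['time'],s['force'],s['moment'],s['tcp_pos']); snapshot("top")
E
```

```text
4.9 [-0.132 -0.166 -2.975] [0.022 0.025 0.025] [0.577 0.128 0.16 ]
4.95 [ 0.345 -0.298 -1.634] [0.014 0.033 0.041] [0.577 0.128 0.16 ]
5.0 [-0.052 -0.152 -2.711] [ 0.013  0.072 -0.031] [0.577 0.128 0.16 ]
5.05 [-0.294 -0.406 -3.376] [ 0.026  0.075 -0.058] [0.577 0.128 0.16 ]
5.1 [ 0.353  0.348 -3.046] [ 0.013  0.09  -0.034] [0.577 0.128 0.16 ]
5.15 [ 0.179  0.065 -2.53 ] [0.011 0.042 0.037] [0.577 0.128 0.16 ]
5.2 [-0.506  0.093 -2.688] [-0.005  0.061  0.023] [0.577 0.128 0.16 ]
5.25 [ 0.175 -0.005 -2.282] [ 0.01   0.103 -0.011] [0.577 0.128 0.16 ]
```

Call:
arm_command(steps=[1,-2,-2,0,9,1,-4,-4,0,17,1,-6,-6,0,26,1,-8,-8,0,34,1,-10.8,-11.7,0,43,1,-10.8,-11.7,0,51,1,-10.8,-11.7,0,60,1,-10.8,-11.7,0,68,1,-10.8,-11.7,0,77,1,-10.8,-11.7,0,85.5])

```text
time: 6.3
tcp_pos: [0.4605, 0.0202, 0.16]
eef_rot: [-0.0, 0.999, 0.039, 0.001]
force: [0.1, 0.4, -2.8]
opening: 0.0359
grasp_force: 40.0
```

Call:
arm_command(steps=[1,0,0,0,0,1,0,0,0,0,1,0,0,0,0])

```text
time: 6.6
tcp_pos: [0.4601, 0.0201, 0.1598]
eef_rot: [-0.0, 0.999, 0.043, 0.0]
force: [0.0, 0.4, -2.6]
opening: 0.0356
grasp_force: 40.0
```

```bash
python3 - <<'E'
from h import *
np.set_printoptions(precision=3,suppress=True)
L=[]
for i in range(8):
    s=r.read_state(); L.append(s['moment']); im=snapshot("scene")
print(np.mean(L,0),s['tcp_pos'],s['eef_rot'],s['q'],s['time'])
cv2.imwrite("pics/f.png",im[:,:,::-1])
E
```

```text
[-0.005  0.066  0.009] [0.46 0.02 0.16] [-0.     0.999  0.042  0.   ] [-0.398  0.665  0.413  2.146 -0.612  0.446 -0.989] 6.95
```

View pics/f.png

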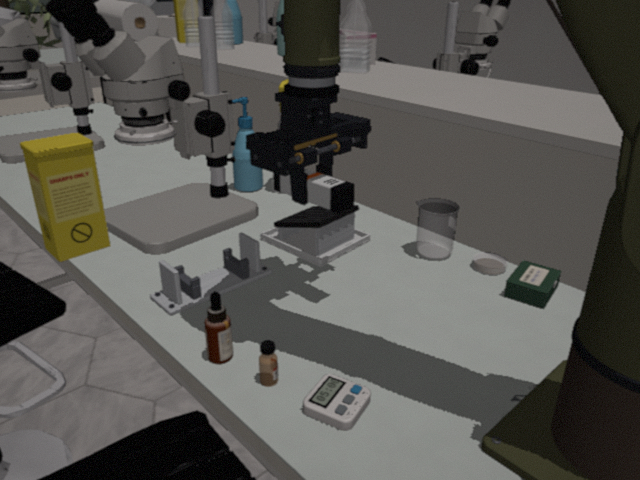

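Across both yaw poses the wrist moment stays at about +0.07 on tool y. That puts the heavy end towards tool -x, which is now the robot side. I'll check it with a soft grip just above the bench.

Call:
arm_command(steps=[1,0,0,4,0,1,0,0,8,0,1,0,0,11,0,1,0,0,13,0,1,0,0,14,0,1,0,0,14,0,1,0,0,14,0])

```text
time: 7.7
tcp_pos: [0.4605, 0.0199, 0.0202]
eef_rot: [0.0, 0.999, 0.042, 0.001]
force: [-0.3, 0.3, -2.0]
opening: 0.0361
grasp_force: 40.0
```

Call:
arm_command(steps=[1,0,0,0,0,1,0,0,0,0,1,0,0,0,0,1,0,0,0,0,1,0,0,0,0,1,0,0,0,0], grip_force=4)

```text
time: 8.3
tcp_pos: [0.4609, 0.02, 0.0199]
eef_rot: [0.0, 0.999, 0.042, 0.001]
force: [1.7, -0.3, 0.7]
opening: 0.0358
grasp_force: 4.0
```

```bash
python3 - <<'E'
from h import *
s=r.read_state(); print(s['time'],s['tcp_pos'],s['force'],s['moment'],s['grasp_force'])
im=snapshot("scene")[160:290,240:440]
cv2.imwrite("pics/g.png",cv2.resize(im,None,fx=3,fy=3,interpolation=2)[:,:,::-1])
E
```

```text
8.3 [0.46093477 0.0200434  0.01992727] [ 1.71767538 -0.28009028  0.73409861] [ 0.00778427 -0.2993752  -0.02328784] 4.000020080275135
```

View pics/g.png

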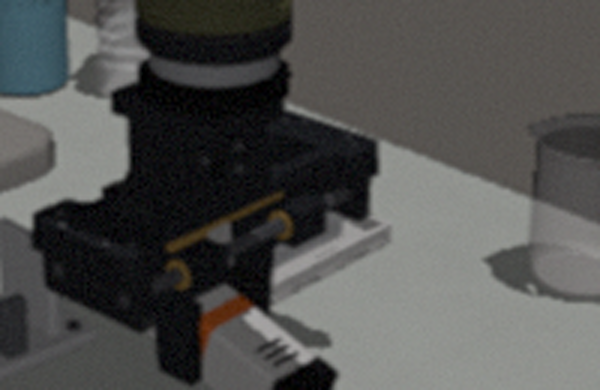

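The robot-side end dropped, so that is the heavy end, which agrees with the moment reading. Now laying it flat.

Call:
arm_command(steps=[1,0,0,0.5,0,1,0,0,1,0,1,0,0,1.4,0,1,0,0,1.7,0,1,0,0,1.7,0,0.4,0,0,1.7,0,0.4,0,0,1.7,0,0.4,0,0,1.7,0,0.4,0,0,1.7,0,0.4,0,0,1.7,0])

```text
time: 9.35
tcp_pos: [0.4635, 0.0203, 0.0054]
eef_rot: [-0.0, 0.999, 0.042, -0.003]
force: [-0.3, -0.4, 0.2]
opening: 0.0529
grasp_force: 0.0
```

Call:
arm_command(steps=[0,0,0,0,0,0,0,0,0,0,0,0,0,-2,0,0,0,0,-6,0,0,0,0,-10,0,0,0,0,-14,0,0,5,0,-15,0,0,10,0,-15,0,0,10,0,-15,0,0,10,0,-15,0])

```text
time: 10.35
tcp_pos: [0.5645, 0.0289, 0.1542]
eef_rot: [0.0, 0.999, 0.042, -0.003]
force: [-0.1, -0.1, -0.4]
opening: 0.0884
grasp_force: 0.0
```

```bash
python3 - <<'E'
from h import *
s=r.read_state(); print(s['time'],s['tcp_pos'],s['eef_rot'],s['force'],s['opening'])
a=snapshot("scene"); b=snapshot("top")
for n in("scene","top"): print(n,spotter.boxes_of(n,"logger")[:2])
A=cv2.resize(a[190:330,260:480],None,fx=1.8,fy=1.8,interpolation=2); B=cv2.resize(b[170:280,260:370],None,fx=3.6,fy=3.6,interpolation=2)
h=np.zeros((400,800,3),np.uint8); h[:A.shape[0],:396]=A; h[:396,400:796]=B
cv2.imwrite("pics/h.png",h[:,:,::-1])
E
```

```text
10.35 [0.56446982 0.02888682 0.15421685] [ 1.02203453e-04  9.99099528e-01  4.22861357e-02 -3.46495117e-03] [-0.12436003 -0.06702839 -0.36652489] 0.08839029146550613
scene [{'extent': [274.1, 253.2, 350.0, 308.0], 'conf': 0.72}]
top [{'extent': [301.4, 208.9, 325.8, 274.4], 'conf': 0.7}]
```

View pics/h.png

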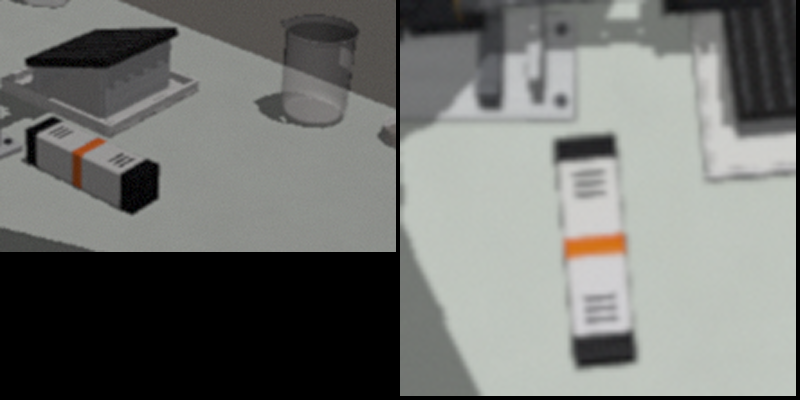

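The logger is lying flat and released, with its band at about px (314,238) in the top view.

```bash
python3 - <<'E'
from h import *
T=lambda u,v:(260+(u-400)/3.6,170+v/3.6)
c=onz("top",*T(595,245),.036);e=onz("top",*T(585,137),.036);n=onz("top",*T(604,335),.036);n2=onz("top",*T(604,363),.018)
print(c,e,n,n2,np.linalg.norm(e-c),np.degrees(np.arctan2(e[1]-n[1],e[0]-n[0])))
print("top-center px scene check",proj("scene",c))
E
```

```text
[0.46241743 0.01983595 0.036     ] [0.52529339 0.0253796  0.036     ] [0.41125648 0.01495325 0.036     ] [0.39759944 0.0152171  0.018     ] 0.06311987513291534 5.224010485870087
top-center px scene check [[310.01515694 269.72423388]]
```

The gripper body would come close to the stand's raised edge if I gripped near the far end here. I'll first shift the logger a few centimetres into open space.

Call:
arm_command(steps=[0,-5,0,0,0,0,-10.2,0,4,0,0,-10.2,0,8,0,0,-10.2,0,12,0,0,-10.2,0,14.9,0,0.4,-10.2,0,14.9,0,0.8,-10.2,0,14.9,0,1,-10.2,0,14.9,0,1,-10.2,0,14.9,0,1,-10.2,0,14.9,0], grip_force=25)

```text
time: 11.55
tcp_pos: [0.4628, 0.0201, 0.0078]
eef_rot: [0.001, 0.999, 0.042, -0.003]
force: [0.0, -0.5, -0.8]
opening: 0.05
grasp_force: 0.0
```

Call:
arm_command(steps=[1,0,0,0,0,1,0,0,0,0,1,0,0,0,0])

```text
time: 11.85
tcp_pos: [0.4623, 0.0201, 0.0071]
eef_rot: [0.0, 0.999, 0.042, -0.003]
force: [-0.5, -0.5, 5.9]
opening: 0.0358
grasp_force: 25.0
```

Call:
arm_command(steps=[1,0,0,-1.2,0,1,0,0,-1.5,0,1,-1,-2,-1.5,0,1,-1.5,-4.1,-1.5,0,1,-1.5,-4.1,-1.5,0,1,-1.5,-4.1,-0.5,0,1,-1.5,-4.1,0.1,0,1,-1.5,-4.1,0.1,0,0,-1.5,-4.1,0.1,0,0,-1.5,-4.1,0.1,0])

```text
time: 12.85
tcp_pos: [0.4491, 0.0599, 0.0101]
eef_rot: [0.001, 0.999, 0.041, -0.009]
force: [-0.3, 0.2, 0.4]
opening: 0.0497
grasp_force: 0.0
```

Call:
arm_command(steps=[0,0,0,0,0,0,0,0,0,0,0,0,0,0,0])

```text
time: 13.15
tcp_pos: [0.4491, 0.0604, 0.0102]
eef_rot: [0.0, 0.999, 0.042, -0.009]
force: [-0.1, 0.9, 1.2]
opening: 0.0738
grasp_force: 0.0
```

Call:
arm_command(steps=[0,1.5,0,-0.5,0,0,3.2,0,-0.5,0,0,3.2,0,0.3,0,0,3.2,0,0.3,0,0.6,3.2,0,0.3,0,1,3.2,0,0.3,0,1,3.2,0,0.3,0,1,3.2,0,0.3,0,1,3.2,0,0.3,0,1,3.2,0,0.3,0], grip_force=6)

```text
time: 14.15
tcp_pos: [0.4809, 0.0631, 0.0065]
eef_rot: [0.0, 0.999, 0.042, -0.009]
force: [0.2, -0.1, -0.2]
opening: 0.042
grasp_force: 0.0
```

Call:
arm_command(steps=[1,0,0,0,0,1,0,0,0,0,1,0,0,0,0])

```text
time: 14.45
tcp_pos: [0.481, 0.063, 0.0065]
eef_rot: [0.001, 0.999, 0.042, -0.009]
force: [-0.5, -1.0, 0.5]
opening: 0.0359
grasp_force: 6.0
```

Call:
arm_command(steps=[1,0,0,-2,0,1,0,0,-4,0,1,0,0,-6,0,1,0,0,-9,0,1,0,0,-12,0,1,0,0,-15,0,1,0,0,-18,0,1,0,0,-21,0,1,0,0,-21,0,1,0,0,-21,0])

```text
time: 15.45
tcp_pos: [0.4841, 0.0639, 0.216]
eef_rot: [0.0, 0.999, 0.042, -0.009]
force: [0.1, 0.8, -3.7]
opening: 0.036
grasp_force: 6.0
```

```bash
python3 - <<'E'
from h import *
s=r.read_state(); print(s['time'],s['tcp_pos'],s['eef_rot'],s['force'],s['moment'],s['opening'],s['q'])
a=snapshot("scene")
print(spotter.boxes_of("scene","logger")[:2])
cv2.imwrite("pics/i.png",cv2.resize(a[100:300,220:420],None,fx=2.5,fy=2.5,interpolation=2)[:,:,::-1])
E
```

```text
15.45 [0.48412327 0.06394244 0.21597932] [ 1.26116750e-04  9.99073698e-01  4.20371715e-02 -9.19814493e-03] [ 0.08901105  0.79969298 -3.7108516 ] [ 0.03596352  0.24698391 -0.00920589] 0.03599267348002937 [-0.63829611  0.6578413   0.69670513  2.00408907 -0.63139841  0.72681576
 -1.03220451]
[{'extent': [261.0, 134.5, 293.0, 225.5], 'conf': 0.62}]
```

View pics/i.png

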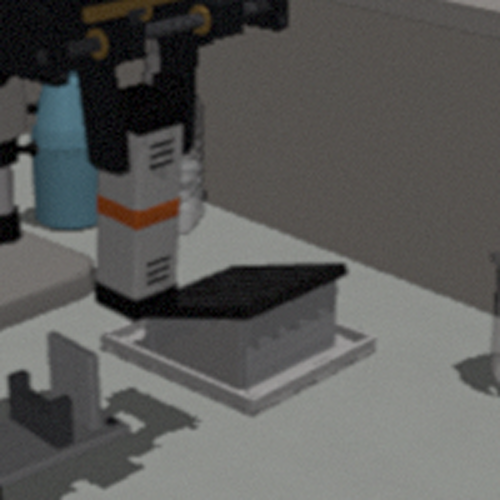

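```bash
cat > plan.py <<'E'
from h import *
np.set_printoptions(precision=4,suppress=True)
s=r.read_state(); P=s['tcp_pos']+[0,0,.019]; y=np.radians(4.8)
ux=np.array([np.cos(y),np.sin(y),0]); uy=np.array([-np.sin(y),np.cos(y),0]); uz=np.array([0,0,1.])
def pts(th,P=P):  # th: foot leaning to -x by th deg
    a=np.radians(th); dn=-np.cos(a)*uz-np.sin(a)*ux; dx=np.cos(a)*ux-np.sin(a)*uz  # axis to foot; lateral (downhill side)
    f=lambda l,w,v: P+dn*l+dx*(w+.0075)+uy*v
    return f
E
python3 - <<'E'
from plan import *
for th in(-10,-5,0,5,10,17):
    f=pts(th); e=[f(l,-.018,.018) for l in(.03,.097)]; g=[f(l,.018,.018) for l in(.03,.097)]; k=[f(l,-.018,-.018) for l in(.03,.097)]
    print(th,"front edge",proj("scene",e).ravel(),"left",proj("scene",g).ravel(),"right",proj("scene",k).ravel())
E
```

```text
-10 front edge [270.1569 176.1226 266.1243 217.1832] left [252.8938 166.1476 249.707  206.705 ] right [288.5495 169.9004 283.8391 210.013 ]
-5 front edge [271.4899 176.1934 270.1505 218.9488] left [254.0586 168.2162 253.449  210.2248] right [289.8852 169.9541 287.8546 211.6816]
0 front edge [272.7947 176.094  274.2059 220.2629] left [255.3184 170.1797 257.3197 213.3762] right [291.1951 169.8422 291.9051 212.9083]
5 front edge [274.0612 175.8238 278.2645 221.1076] left [256.6647 172.0244 261.2979 216.1349] right [292.4691 169.5645 295.9644 213.676 ]
10 front edge [275.2797 175.3835 282.2989 221.467 ] left [258.0887 173.7376 265.361  218.4778] right [293.6976 169.1216 300.0055 213.97  ]
17 front edge [276.8869 174.4853 287.8524 221.1295] left [260.1947 175.8919 271.1466 221.0175] right [295.3226 168.2284 305.5782 213.5624]
```

Call:
arm_command(steps=[1,0.5,1.5,0,0,1,1.5,4,0,0,1,2.5,7,0,0,1,3.5,10,0,0,1,4.5,13,0,0,1,5.5,15.5,0,0,1,6.5,17.5,0,0,1,7.2,18,0,0,1,7.5,18,0,0,1,7.5,18,0,0])

```text
time: 16.55
tcp_pos: [0.5741, -0.1078, 0.214]
eef_rot: [-0.001, 0.999, 0.043, -0.01]
force: [0.4, -0.5, -2.7]
opening: 0.0362
grasp_force: 6.0
```

Call:
arm_command(steps=[1,0,0,1,0,1,0,0,2.5,0,1,0,0,4,0,1,0,0,4.6,0,1,0,0,4.6,0,1,0,0,4.6,0])

```text
time: 17.15
tcp_pos: [0.5737, -0.1096, 0.1693]
eef_rot: [0.0, 0.999, 0.042, -0.009]
force: [-0.4, -0.3, -3.2]
opening: 0.0359
grasp_force: 6.0
```

```bash
python3 - <<'E'
from plan import *
print(s['time'],s['tcp_pos'],s['eef_rot'],s['force'],s['moment'])
a=snapshot("scene"); c=a[100:300,250:450]
cv2.imwrite("pics/j.png",cv2.resize(c,None,fx=2.9,fy=2.9,interpolation=2)[:,:,::-1])
for th in(-10,-5,0,5,10,17):
    f=pts(th); e=[f(l,-.018,.018) for l in(.03,.097)]; g=[f(l,.018,.018) for l in(.03,.097)]; k=[f(l,-.018,-.018) for l in(.03,.097)]
    cv=lambda q:(((proj("scene",q)-[250,100])*2.9).round().astype(int).ravel())
    print(th,"front",cv(e),"left",cv(g),"right",cv(k))
E
```

```text
17.15 [ 0.5737 -0.1096  0.1693] [ 0.0005  0.9991  0.0418 -0.0088] [-0.4107 -0.3011 -3.2188] [0.0021 0.1243 0.0352]
-10 front [195 189 181 286] left [152 166 140 263] right [235 175 219 271]
-5 front [199 189 191 290] left [155 171 149 271] right [238 175 230 274]
0 front [202 189 201 293] left [158 175 159 278] right [242 175 240 277]
5 front [205 188 211 295] left [161 180 169 284] right [245 174 250 279]
10 front [208 187 222 295] left [165 184 179 289] right [248 173 260 279]
17 front [212 185 236 294] left [170 189 193 295] right [252 171 274 277]
```

View pics/j.png

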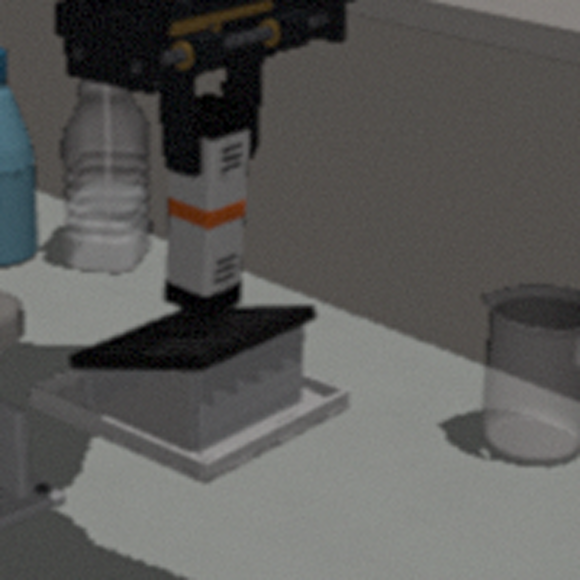

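The picture shows the logger hanging vertical over the rubber, with its foot corner at crop (206,312). That is about 12 mm lower than predicted, so the grip-to-foot distance is about 109 mm. I'll touch down in small steps.

Call:
arm_command(steps=[1,0.4,0,0.5,0,1,0.8,0,1,0,1,0.8,0,1.4,0,1,0.8,0,1.4,0,1,0.8,0,1.4,0])

```text
time: 17.7
tcp_pos: [0.5811, -0.1092, 0.1548]
eef_rot: [0.0, 0.999, 0.042, -0.009]
force: [0.4, -1.4, -2.5]
opening: 0.0356
grasp_force: 6.0
```

Call:
arm_command(steps=[1,0,0,0.3,0,1,0,0,0.3,0,1,0,0,0.3,0])

```text
time: 18.0
tcp_pos: [0.5826, -0.1097, 0.1532]
eef_rot: [0.001, 0.999, 0.042, -0.007]
force: [1.6, 0.6, 5.8]
opening: 0.0359
grasp_force: 6.0
```

Call:
arm_command(steps=[1,0,0,0.3,0,1,0,0,0.3,0,1,0,0,0.3,0])

```text
time: 18.3
tcp_pos: [0.583, -0.1095, 0.1504]
eef_rot: [0.001, 0.999, 0.042, -0.007]
force: [1.1, 1.1, 7.2]
opening: 0.036
grasp_force: 6.0
```

Call:
arm_command(steps=[1,0.4,0,0,0,1,0.8,0,0.1,0,1,1.2,0,0.2,0,1,1.6,0,0.3,0,1,2,0,0.4,0,1,2.3,0,0.5,0,1,2.3,0,0.5,0])

```text
time: 19.0
tcp_pos: [0.6047, -0.1073, 0.1434]
eef_rot: [0.001, 0.999, 0.042, -0.008]
force: [1.8, 0.2, 2.1]
opening: 0.0359
grasp_force: 6.0
```

```bash
cat > chk.py <<'E'
from plan import *
print(s['time'],s['tcp_pos'],s['force'],s['moment'])
f,cx,cy,R,t=K("scene")
im=snapshot("scene"); h=cv2.cvtColor(im,cv2.COLOR_RGB2HSV).astype(int)
for d in spotter.boxes_of("scene","logger")[:1]: print(d)
m=((h[...,1]>130)&(h[...,0]<14)&(h[...,2]>70)).astype(np.uint8); m[:,:250]=0; m[:,400:]=0; m[:100]=0;m[280:]=0
n,l,st,c=cv2.connectedComponentsWithStats(m); i=1+st[1:,4].argmax(); print("band",c[i],st[i],)
# white body silhouette edges per row
g=im.astype(int).min(2); v0=int(c[i][1])
for v in range(v0-16,v0+36,4):
    row=g[v,265:365]; print(v,"".join("%4d"%x for x in row[::4]))
E
python3 chk.py
```

```text
19.0 [ 0.6047 -0.1073  0.1434] [1.7604 0.1722 2.074 ] [ 0.0505 -0.3505  0.0136]
{'extent': [299.6, 140.0, 329.4, 213.2], 'conf': 0.85}
band [311.2263 179.7372] [299 175  26   9 137]
163   75  79  54  79 100 107 105  69   8  12  15 118  77 103 103  67  77  77  75  75  75  72  77  75  76
167  127  79  68 117 114 113 111 107  10   3  17 109 115 117 114  80  79  75  73  76  76  79  75  76  75
171  134 136 115 126 119 113 118 123  84  73  79  98 116 114 116  77  77  76  76  79  73  74  72  76  76
175  134 134 116 108 111 107  94  88  92  83  87  91 120 107  48  73  78  76  74  76  77  77  78  76  76
179  137  80  78  91 108 110 115 110 102  14  15  20  19  23  16  73  79  75  75  73  77  73  76  74  71
183  110  67  82 105 127 131 136 135 110  34  28  20  46 108 113  80  73  77  78  78  77  78  77  78  75
187  103  70  79 117 121 120 120 123 108  84  85  83 115 115 114 103  77  80  75  75  73  76  76  74  74
191  130  92  74 117 118 118 120 123 111  94  83  84 108 115 115 115  96  75  79  78  76  76  73  74  74
195  135 135 136 138 137 134 128 134 133  96  84  80 101 110  71 112 136 137 116  80  75  76  75  76  78
199  133 137 136 134 134 134 132 134 136 122  82  84  89 108  86 107 135 134 133 137 136  95  73  76  79
203  137 135 135 135 135 137 136 137 138 134  85  81  86 113 109 110 110 136 136 137 135 133 136 133  82
207  134 135 133 134 135 138 137 133 135 132  53  78  77  94  21   8  10  16  15  19  23  18  10  27 138
211  137 135 135 138 138 137 135 136 129  50  10  10   8  14   8   1  23  28  23  23  10  20  27 127 132
```

```bash
cat > fitth.py <<'E'
from plan import *
from scipy.optimize import least_squares
im=snapshot("scene").astype(float); g=cv2.GaussianBlur(im,(1,3),0).mean(2); s=r.read_state(); P=s['tcp_pos']+[0,0,.019]
print(s['time'],s['tcp_pos'],s['force'],s['opening'])
def edges(th,w0,d,side):
    f=pts(th,P); q={'L':(.018,.018),'R':(-.018,-.018),'F':(-.018,.018)}[side]
    return proj("scene",[f(l,q[0]-.0075+w0,q[1]) for l in(d-.075,d-.02)])
def score(th,w0,d):   # gradient strength along the three predicted vertical edges
    S=0
    for sd in'LRF':
        a,b=edges(th,w0,d,sd)
        for k in np.linspace(0,1,40):
            u,v=a+(b-a)*k; x=lambda o:cv2.getRectSubPix(g.astype(np.float32),(1,1),(u+o,v))[0,0]
            S+=min(abs(x(1.2)-x(-1.2)),25)
    return S
b=sorted(((score(th,w,.108),th,w) for th in np.arange(-6,30,1.) for w in np.arange(-.008,.020,.001)),reverse=True)[:6]
for q in b: print(q)
E
python3 fitth.py; python3 - <<'E'
import cv2
a=cv2.imread("pics/i.png"); print(a.shape)
E
```

```text
19.15 [ 0.6045 -0.1074  0.1435] [ 1.9753 -0.0047  2.6418] 0.03574806465839391
(500, 500, 3)Traceback (most recent call last):
  File "fitth.py", line 16, in <module>
    b=sorted(((score(th,w,.108),th,w) for th in np.arange(-6,30,1.) for w in np.arange(-.008,.020,.001)),reverse=True)[:6]
      ~~~~~~^^^^^^^^^^^^^^^^^^^^^^^^^^^^^^^^^^^^^^^^^^^^^^^^^^^^^^^^^^^^^^^^^^^^^^^^^^^^^^^^^^^^^^^^^^^^^^^^^^^^^^^^^^
  File "fitth.py", line 16, in <genexpr>
    b=sorted(((score(th,w,.108),th,w) for th in np.arange(-6,30,1.) for w in np.arange(-.008,.020,.001)),reverse=True)[:6]
               ~~~~~^^^^^^^^^^^
  File "fitth.py", line 11, in score
    a,b=edges(th,w0,d,sd)
        ~~~~~^^^^^^^^^^^^
  File "fitth.py", line 7, in edges
    return proj("scene",[f(l,q[0]-.0075+w0,q[1]) for l in(d-.075,d-.02)])
  File "h.py", line 7, in proj
    f,cx,cy,R,t=K(n); c=np.atleast_2d(X)@R.T+t
                ~^^^
  File "h.py", line 4, in K
    p=camera_params(n); f=240/np.tan(np.radians(p['vfov'])/2)
ValueError: time passes only in moves, steps and waits
```

Cache the calibration.

```bash
sed -i '1a import functools' h.py; sed -i 's/^def K/@functools.lru_cache\ndef K/' h.py; python3 fitth.py
```

```text
19.2 [ 0.6044 -0.1073  0.1435] [1.5076 1.0875 1.5813] 0.03600169934502829
(np.float32(2290.2253), np.float64(15.0), np.float64(0.009000000000000001))
(np.float32(2273.9426), np.float64(16.0), np.float64(0.010000000000000002))
(np.float32(2273.81), np.float64(14.0), np.float64(0.008))
(np.float32(2237.245), np.float64(17.0), np.float64(0.011))
(np.float32(2230.0134), np.float64(13.0), np.float64(0.006999999999999999))
(np.float32(2223.0146), np.float64(17.0), np.float64(0.012))
```

Call:
arm_command(steps=[1,0.2,0,0.1,0,1,0.4,0,0.2,0,1,0.5,0,0.3,0,1,0.5,0,0.4,0,1,0.5,0,0.4,0])

```text
time: 19.7
tcp_pos: [0.6102, -0.1069, 0.14]
eef_rot: [0.001, 0.999, 0.042, -0.008]
force: [3.6, 0.8, 5.2]
opening: 0.036
grasp_force: 6.0
```

```bash
python3 fitth.py
```

```text
19.75 [ 0.6102 -0.1069  0.14  ] [3.022  0.1043 4.7514] 0.036332947566925296
(np.float32(2374.708), np.float64(17.0), np.float64(0.006999999999999999))
(np.float32(2367.955), np.float64(18.0), np.float64(0.008))
(np.float32(2354.3953), np.float64(16.0), np.float64(0.006))
(np.float32(2348.805), np.float64(19.0), np.float64(0.009000000000000001))
(np.float32(2342.3438), np.float64(19.0), np.float64(0.010000000000000002))
(np.float32(2339.087), np.float64(18.0), np.float64(0.009000000000000001))
```

It's flush at 17°. Now a gentle release.

Call:
arm_command(steps=[1,0,0,0,0,1,0,0,0,0,0.55,0,0,0,0,0.5,0,0,0,0,0.4,0,0,0,0,0.3,0,0,0,0,0.2,0,0,0,0,0.1,0,0,0,0,0,0,0,0,0,0,0,0,0,0], grip_force=3)

```text
time: 20.75
tcp_pos: [0.6089, -0.1068, 0.1395]
eef_rot: [0.0, 0.999, 0.042, -0.009]
force: [-0.6, 1.4, -0.7]
opening: 0.0875
grasp_force: 0.0
```

```bash
python3 fitth.py
```

```text
20.8 [ 0.6089 -0.1068  0.1394] [-0.2914 -0.0004  0.4044] 0.08816716306797633
(np.float32(2407.442), np.float64(18.0), np.float64(0.010000000000000002))
(np.float32(2403.779), np.float64(19.0), np.float64(0.011))
(np.float32(2384.7764), np.float64(20.0), np.float64(0.012))
(np.float32(2379.5383), np.float64(17.0), np.float64(0.009000000000000001))
(np.float32(2351.2373), np.float64(21.0), np.float64(0.013000000000000001))
(np.float32(2321.6252), np.float64(16.0), np.float64(0.008))
```

It's standing on its own. Retracting straight up.

Call:
arm_command(steps=[0,0,0,-1,0,0,0,0,-3,0,0,0,0,-6,0,0,0,0,-9,0,0,0,0,-12,0,0,0,0,-14,0,0,0,0,-14,0,0,0,0,-14,0,0,0,0,-14,0,0,0,0,-14,0])

```text
time: 21.8
tcp_pos: [0.6108, -0.1062, 0.2782]
eef_rot: [0.0, 0.999, 0.042, -0.01]
force: [0.6, -0.0, 0.5]
opening: 0.0882
grasp_force: 0.0
```

```bash
sed 's/^print(s\[.time.*//; s/P=s\[.tcp_pos.\]+\[0,0,.019\]$/P=np.array([.6089,-.1068,.1584])/' fitth.py > fit2.py; python3 fit2.py; python3 - <<'E'
from h import *
s=r.read_state(); print(s['time'],s['tcp_pos'],s['force'])
snapshot("scene"); snapshot("top")
for n in("scene","top"):
    for th in("logger","slope","dropper_center","beaker_center","vial_center"):
        for d in spotter.boxes_of(n,th)[:1]: print(n,th,np.round(d['extent']),round(d['conf'],2))
E
```

```text
(np.float32(2371.1301), np.float64(19.0), np.float64(0.011))
(np.float32(2363.9592), np.float64(18.0), np.float64(0.010000000000000002))
(np.float32(2353.986), np.float64(20.0), np.float64(0.012))
(np.float32(2327.1245), np.float64(17.0), np.float64(0.009000000000000001))
(np.float32(2321.4006), np.float64(21.0), np.float64(0.013000000000000001))
(np.float32(2278.0068), np.float64(17.0), np.float64(0.008))
21.85 [ 0.61084824 -0.10641016  0.27835819] [ 0.32003347 -0.01771691  0.10219323]
scene logger [290. 142. 328. 213.] 0.79
scene slope [258. 204. 369. 262.] 0.6
scene dropper_center [206. 292. 234. 363.] 0.66
scene beaker_center [417. 195. 458. 261.] 0.69
scene vial_center [259. 342. 279. 384.] 0.96
top logger [365. 126. 393. 185.] 0.68
top slope [336. 144. 410. 221.] 0.91
top beaker_center [420. 241. 467. 282.] 0.56
```

```bash
python3 -c "
from workcell import r
print(r.finish_job())"
```

```text
the job is handed in; nothing more can be done
None
```

The logger was laid flat on the bench and released, and now stands on its heavy end on the rubber slope, square to it to within about 2°, with the gripper clear; the dropper bottle, beaker and vial weren't disturbed, and the job was handed in at about 22 s (no verdict returned).

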